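# Swap the instrument head on a diagnostic battery handle

## Robot

A 6-joint arm with a two-finger parallel gripper is mounted at the origin on the work surface. World frame = base frame: x ahead of the robot, y to its left, z up, the work surface at z = 0. Lengths are in m, angles in rad, forces in N, time in s.
With the tool pointing down it reaches from about 0.35 to 0.775 m from the base axis. Payload 5.5 kg.
Tool frame: the origin (TCP) lies midway between the tips of the shut fingers; the grasp point (between the pads) lies 19 mm behind it (pinch_z is the distance from the TCP to the grasp point, in m); z points along the fingers, x is the direction in which the jaws open and shut, and the axes are right-handed (so a half turn about z gives the same grasp; the last joint's range is limited). The gripper opens to 85 mm and grips with 20 to 120 N. Pads are 22 mm wide; open, the fingers measure 114 mm over their backs; the gripper's body (76 mm by 85 mm) begins 54 mm behind the grasp point. The pads swing forward as they close: fully open they stand 13 mm farther back than shut.
Start: joints at [1.131, 0.313, 0.046, 1.304, 0, 1.431], TCP at [0.17, 0.549, 0.231] pointing down, gripper open.
Joint ranges: [-2.76, 2.76], [-0.86, 1.69], [-1.03, 1.26], [-2.2, 2.34], [-1.47, 1.5], [-3.14, 3.14]. Speed limits (rad/s): [2.57, 2.57, 3.14, 3.14, 3.14, 3.14].

## Interface

Orientations are given as a unit quaternion [w, x, y, z].
In Python, from workcell import get_state, read_camera, camera_info, hand_in, trace, pinch_z gives the robot as it stands. The module is installed in compiled form; this text tells all that it offers.
- The arm moves only by the tool arm_command, never from a script. Its argument "steps" is text: rows parted by semicolons, each of 4 numbers parted by spaces: the shift along the world's x, y, z in mm, then the turn about the world's z in rad. In form: tx ty tz spin; .... A call has 1 to 20 rows; each row is the pose to reach, as a shift and turn from the pose measured when the call began; what a row does not reach only later rows make up. A row lasts 1/8 s, in which the tool goes at most 62.5 mm and 10.7 degrees, less where a joint would pass 70% of its speed; a pose out of reach is approached as far as the arm can. A call with a gripper value outside its range is refused whole. "fingers" is the gripper command: -1 is shut, 1 is fully open, values between are in proportion, set as the call begins (left out, the last holds). The fingers move at their own pace and stop on an object; "newtons" is the grip in N (left out, the last holds). Time passes only in rows, so rows that repeat a pose let the fingers close. It gives the time, the measured TCP pose, the force and the opening at its end, in the units of the state.
- get_state(): the state, without advancing time (a new reading comes with each control period).
- read_camera(name): name is "scene" or "top"; returns the picture (400x640x3 uint8, red, green, blue); there is no depth.
- camera_info(name): a dict with "mtx" (3x3 intrinsics, pixels), "R" (3x3) and "t" (3): a world point X has camera coordinates R X + t. Camera axes: x right, y down, z forward; pixel columns grow to the right and rows downward; lengths in m; the calibration is good to about 2 mm. A picture is of the moment at which its call begins. camera_info takes no time and is no camera call.
- hand_in(): hands the job in, once; it reports no verdict.
Trained networks look in the newest picture that a camera, given by its name, has taken for a name from the list of things; names that differ only in an ending like _2 or _b are one class to them, and where a whole thing is asked for, a point or a joint stands for the part that bears it (a point fixed in the world has none). Each returns a list of dicts, best first, with "score" (0 to 1); they miss things now and then, are a little off and sometimes report something else, mostly with a low value. They report only what shows in the picture. A call takes as long as a camera call. They do not tell look-alikes from the thing itself.
- trace(camera, name): "mask" (400x640 bool, what is visible of it) and "box" ([left, top, width, height] in pixels, round what is visible of it).
The state is a dict: "clock": time; "joint_pos": joint angles; "qvel": joint speeds; "tau": joint torques, N m; "tcp_pos": TCP position; "orientation": TCP orientation; "wrist_force": force on the tool from outside, world axes, zero at the start; "ft_torque": the same for the moment, N m; "finger_gap": finger opening in m.
Only numpy, scipy, OpenCV 4.12 (cv2) and the standard library are available. Lean on these libraries where they do the work, as an engineer would, in place of code of your own. Each camera call takes 0.05 s, during which the arm holds its last target.

## Task

Change the head on the battery handle that stands in the desk charger: press the ophthalmoscope head down against its spring, turn it a quarter turn anticlockwise, take it off and stand it upright in a free place in the steel tray, set down and not dropped. Then fit the otoscope head from the tray: slots over the handle's lugs, press down, turn a quarter turn clockwise and let the spring lift it into its locked rest, and let go. Leave the torch, the jar, the spray bottle and the bandage roll where they are, do not force the bayonet and do not knock either head over.

Things in the scene. Friction and masses are not known exactly. Their poses are not given: they have to be found in the camera images.
- charger: Desk charger, fixed: grey box 105 x 170 mm, 62 mm high, on a dark plinth 121 x 186 x 14 mm. Origin at the middle of its underside on the table; x runs from its front (two small lights) to its back, y along its length, z up. The dark upright battery handle, 33 mm in diameter, stands fixed in it 42 mm to +y of the middle; the torch's well is 42 mm to -y.
- post (a point): Centre of the battery handle's top shoulder, on its axis, 118 mm above the table, with the charger's axes. Above it the bayonet post: 16 mm in diameter, 24 mm high, tapered tip; two lugs stick out along +y and -y (12 mm from the axis, 6 mm wide, 9 to 13.5 mm above the shoulder). A head is locked when its x axis lies along this x axis, either way round, its underside 5 mm above the shoulder.
- collar (a joint): Travel of the sprung collar, 34 mm across, round the foot of the post: 0 free (top 6.5 mm above the shoulder), about 0.0015 under a locked head, 0.0065 m pressed flush with the shoulder. It pushes a head up with 5 N when locked, 9 N when flush. A head turns only while its underside is pressed to less than 2 mm above the shoulder (it stops on the shoulder).
- oph: Ophthalmoscope head, underside centre. Starts locked on the handle, its x along the charger's x within 5 deg. z up, x to the round chrome-rimmed window. 103 mm tall, about 100 g. To take it off: press down 5 mm to the stop, turn 90 deg anticlockwise seen from above while pressed, lift straight up 25 mm or more to clear the post.
- oph_c (a point): The ophthalmoscope head's middle, on its axis 44 mm above its underside, same axes. Round chrome foot 35 mm in diameter, 30 mm high; dark body from 36 mm above the underside up: flat sides 28 mm apart along y (grip them, pads centred about 62 mm above the underside), 22 mm along x; round top; a brow pad reaches 20 mm from the axis on the -x side near the top.
- oto: Otoscope head, underside centre. Starts standing in the tray, any yaw; 88 mm tall, about 110 g. x along its cone. The foot's two entry slots for the lugs lie along its +x and -x. To fit: x axis along the charger's y, either way round, within 10 deg, axis within 3 mm of the post's; lower it, press down to the stop, turn 90 deg clockwise seen from above while pressed (stop at 100 deg), let it rise.
- oto_c (a point): The otoscope head's middle, on its axis 44 mm above its underside, same axes. Foot as on the other head. Dark body 36 to 88 mm above the underside: flat sides 26 mm apart along y (grip them, pads centred about 62 mm up), 30 mm along x. Cone (ear speculum) to +x, 70 mm up, reaching 56 mm from the axis, 25 mm thick at its base, 7 mm at its tip; square 30 mm lens on the -x side, 21 mm from the axis.
- tray: Steel instrument tray, fixed: 300 mm long (its y), 190 mm wide (its x); inside 296 x 186 mm; floor 2 mm above the table, rim 22 mm high. Origin at the centre of its underside. The otoscope head, the jar and the bandage roll stand in it in any order: one towards each end, one in the middle third on its -x side, so that there is most room beside that one, on the +x side.
- jar_c (a point): Bystander: round lidded steel jar, 52 mm in diameter, 68 mm tall, standing in the tray; the point is half-way up (33 mm above its underside).
- torch_c (a point): Bystander: aluminium pen torch, 25 mm across its head, standing loose in the charger's other well, its top 138 mm above the table; the point is half-way up it (60 mm above its lower end).
- bottle_c (a point): Bystander: white spray bottle, 56 mm in diameter, 151 mm tall, on the table between the charger and the tray, towards the far side; the point is half-way up (75 mm).
- roll_c (a point): Bystander: bandage roll standing on end in the tray, 54 mm in diameter, 50 mm tall; the point is half-way up (25 mm).
Things that resemble listed ones, but are neither listed nor needed, are in the scene too. Leave any blue or red look-alike of the oph alone.

How it is judged:
By the outcome, as a careful person would: the job done as asked, in the order asked, and still so for the second after the job is handed in, with the robot touching nothing.
It also fails if it takes over 69 s, if anything falls off the work surface, if the arm or the gripper's body presses on something with over 40 N, if the wrist force passes 120 N, or if a joint passes its speed limit or range.

## Working session

There is one attempt and no reset: what is moved stays moved. The work goes in short steps, Python scripts to look and compute and a tool call to move; the robot and the scene stay as the last step left them, time stands still between calls to the robot, and variables do not carry over. Pictures are saved under pics/ and viewed, and the job is handed in when it is done.

Besides the shell and the picture viewer there is one more tool, called after "Call:" as name(argument=value, ...), one argument or row to a line, values as JSON. arm_command: Moves the arm, as the interface text tells. Its arguments: {"type":"object","properties":{"steps":{"type":"string"},"fingers":{"type":"number"},"newtons":{"type":"number"}},"required":["steps"]}

```bash
mkdir -p pics; ls; cat > h.py <<'E'
from workcell import *
import numpy as np, cv2
def snap(n,f):
    im=read_camera(n); cv2.imwrite('pics/'+f,im[:,:,::-1]); return im
E
python3 - <<'E'
from h import *
for n in('scene','top'):
    snap(n,n+'0.png'); c=camera_info(n); print(n,np.round(c['mtx'],1).tolist(),np.round(c['R'],4).tolist(),np.round(c['t'],4).tolist())
s=get_state(); print(s, pinch_z)
E
```

```text
pics
scene [[372.7, 0.0, 319.0], [0.0, 372.7, 200.8], [0.0, 0.0, 1.0]] [[0.0214, 0.9998, -0.0025], [0.7745, -0.0182, -0.6323], [-0.6322, 0.0116, -0.7747]] [-0.0135, -0.3535, 1.3321]
top [[488.5, 0.0, 312.1], [0.0, 488.5, 204.4], [0.0, 0.0, 1.0]] [[-0.0158, -0.9999, -0.0071], [-0.9915, 0.0166, -0.1291], [0.1292, 0.005, -0.9916]] [0.0046, 0.5876, 1.0721]
{'clock': 0.1, 'joint_pos': array([1.13141669e+00, 3.13940651e-01, 4.50842641e-02, 1.30357694e+00,
       1.76472670e-05, 1.43122025e+00]), 'qvel': array([-0.00092077, -0.00202331,  0.00382323, -0.00174923, -0.00036691,
       -0.0019113 ]), 'tau': array([ 3.78709447e-03, -4.81725633e+01,  2.99244243e+01,  1.27625722e-02,
       -4.20913386e-05,  1.78323476e-07]), 'tcp_pos': array([0.16961455, 0.54894487, 0.23048589]), 'orientation': array([ 3.81715015e-04,  8.04776889e-01,  5.93576860e-01, -7.24094117e-04]), 'wrist_force': array([-0.38802597,  0.14884867,  0.31418709]), 'ft_torque': array([-0.01629912, -0.02339771, -0.01588267]), 'finger_gap': 0.08536264828059278} 0.0187
```

View pics/scene0.png

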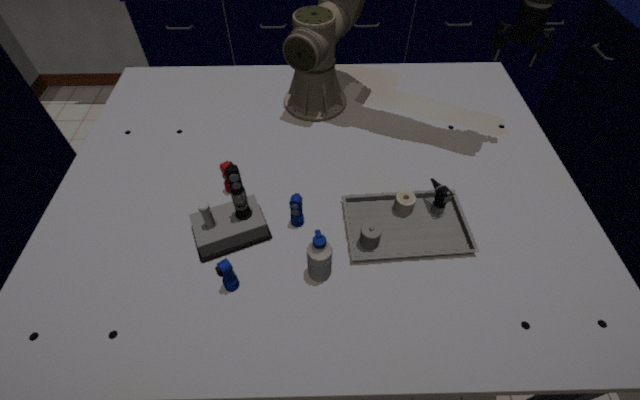

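View pics/top0.png

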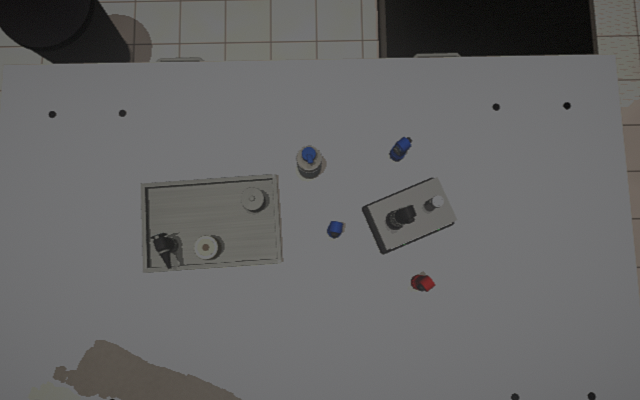

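```bash
python3 - <<'E'
from h import *
import pickle
d={}
d['scene']=read_camera('scene');d['top']=read_camera('top')
for n in('charger','oph','oto','tray','jar_c','torch_c','bottle_c','roll_c'):
  for c in('scene','top'):
    r=trace(c,n); d[c,n]=r
    print(n,c,[(round(x['score'],2),x['box']) for x in r])
pickle.dump(d,open('d.pkl','wb'))
t=d['top'][:,:,::-1];s=d['scene'][:,:,::-1]
g=lambda im:np.uint8(255*(im/255.)**.6)
a=cv2.resize(g(t[170:295,325:485]),None,fx=5,fy=5,interpolation=2)[:600,:800]
cv2.imwrite('pics/tc.png',a)
cv2.imwrite('pics/tt.png',cv2.resize(g(t[165:280,130:290]),None,fx=5,fy=5,interpolation=2))
cv2.imwrite('pics/sc.png',cv2.resize(g(s[150:270,175:335]),None,fx=5,fy=5,interpolation=2))
cv2.imwrite('pics/st.png',cv2.resize(g(s[165:270,330:490]),None,fx=5,fy=5,interpolation=2))
E
```

```text
charger scene [(0.88, [191.1, 195.5, 80.1, 65.1])]
charger top [(0.71, [361.9, 178.0, 97.4, 77.2])]
oph scene [(0.82, [215.8, 257.9, 22.5, 34.9]), (0.74, [230.1, 163.4, 17.2, 40.7]), (0.73, [359.5, 224.3, 24.4, 23.3]), (0.67, [290.7, 195.1, 15.0, 29.0]), (0.52, [221.9, 162.8, 9.2, 28.5])]
oph top [(0.89, [392.7, 203.9, 27.6, 20.5]), (0.84, [394.8, 138.5, 14.6, 24.6]), (0.8, [413.0, 274.7, 22.1, 16.2]), (0.58, [327.5, 221.0, 15.9, 17.9]), (0.34, [192.6, 232.1, 30.3, 26.2])]
oto scene [(0.58, [428.9, 176.1, 25.6, 38.2])]
oto top [(0.98, [151.1, 232.6, 28.3, 34.6])]
tray scene [(0.55, [346.3, 190.7, 132.4, 71.5])]
tray top [(0.69, [141.5, 174.2, 139.2, 96.2])]
jar_c scene [(0.85, [360.8, 224.5, 20.9, 24.2])]
jar_c top [(0.87, [240.9, 186.9, 26.2, 25.4]), (0.3, [295.7, 144.0, 27.4, 32.5])]
torch_c scene [(0.59, [227.3, 165.1, 16.7, 37.4]), (0.56, [196.5, 200.1, 21.9, 29.2])]
torch_c top [(0.74, [427.2, 198.6, 17.7, 12.5])]
bottle_c scene [(0.72, [196.2, 197.2, 22.3, 31.0]), (0.59, [303.6, 229.8, 32.2, 51.2]), (0.16, [223.3, 160.8, 24.5, 45.3])]
bottle_c top [(0.81, [295.3, 144.8, 27.9, 34.4]), (0.35, [425.1, 196.4, 19.4, 16.4])]
roll_c scene [(0.79, [396.2, 191.2, 19.9, 27.4])]
roll_c top [(0.79, [195.8, 234.2, 26.7, 25.5])]
```

View pics/tc.png

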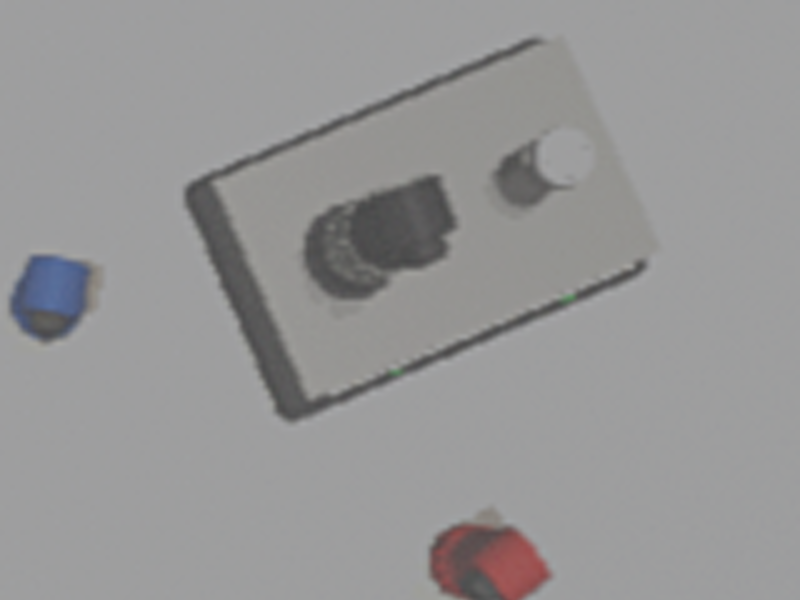

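View pics/tt.png

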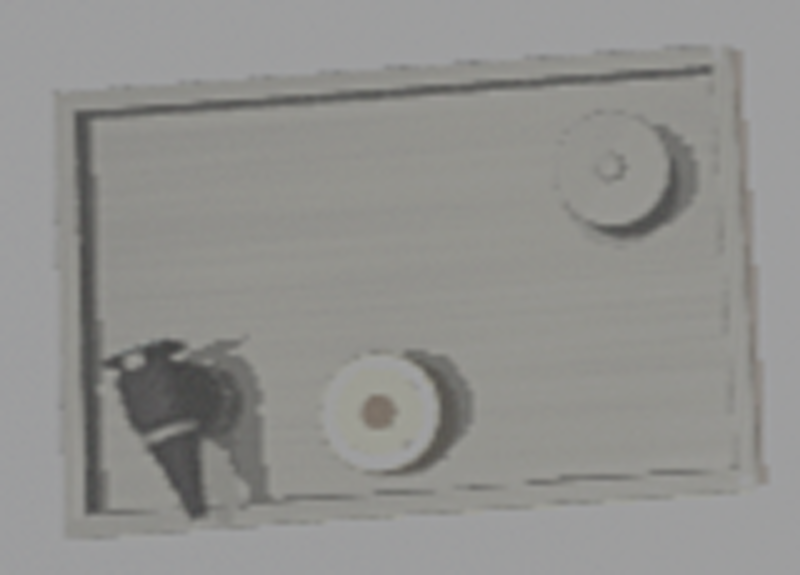

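View pics/sc.png

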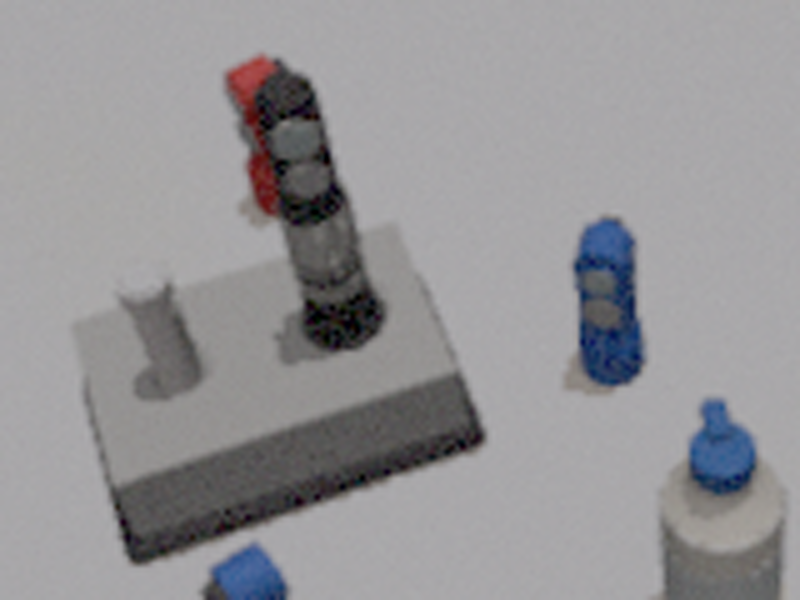

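View pics/st.png

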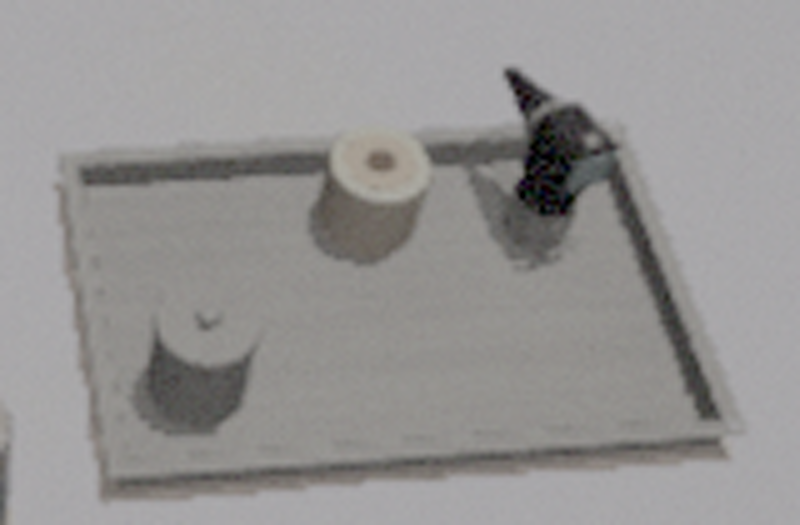

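```bash
cat >> h.py <<'E'
CI={n:camera_info(n) for n in('scene','top')}
def proj(c,X):
    X=np.atleast_2d(X).astype(float);k=CI[c];p=X@k['R'].T+k['t'];p=p@k['mtx'].T;return p[:,:2]/p[:,2:]
def back(c,uv,z):
    k=CI[c];d=k['R'].T@np.linalg.solve(k['mtx'],[uv[0],uv[1],1.]);o=-k['R'].T@k['t'];return o+d*(z-o[2])/d[2]
def rz(a): c,s=np.cos(a),np.sin(a);return np.array([[c,-s,0],[s,c,0],[0,0,1]])
E
cat > fit.py <<'E'
from h import *
import pickle
from scipy.optimize import minimize
d=pickle.load(open('d.pkl','rb'))
def gm(im):
    g=cv2.GaussianBlur(im.astype(np.float32),(0,0),1.2)
    gx=cv2.Sobel(g,cv2.CV_32F,1,0);gy=cv2.Sobel(g,cv2.CV_32F,0,1)
    m=np.sqrt(gx**2+gy**2).max(2); return np.minimum(m,60)
G={c:gm(d[c]) for c in('scene','top')}
def rect(lx,ly,z,sides):
    h=lx/2;w=ly/2;P=[(-h,-w),(-h,w),(h,w),(h,-w)];E={'f':(0,1),'l':(1,2),'b':(2,3),'r':(3,0)}
    return [(np.array([*P[E[s][0]],z]),np.array([*P[E[s][1]],z])) for s in sides]
def score(p,edges,cams):
    R=rz(p[2]);tot=0
    t=np.linspace(.04,.96,80)[:,None]
    for c in cams:
        for a,b in edges[c]:
            X=(a+(b-a)*t)@R.T+[p[0],p[1],0];uv=proj(c,X).astype(np.float32)
            tot+=cv2.remap(G[c],uv[None,:,0],uv[None,:,1],cv2.INTER_LINEAR).mean()
    return -tot
def fit(p0,edges,cams):
    best=None
    for dx in(-.01,0,.01):
      for dy in(-.01,0,.01):
        for da in (-.05,0,.05):
          r=minimize(score,np.array(p0)+[dx,dy,da],args=(edges,cams),method='Nelder-Mead',options=dict(initial_simplex=np.array(p0)+[dx,dy,da]+np.array([[0,0,0],[.006,0,0],[0,.006,0],[0,0,.04]])))
          if best is None or r.fun<best.fun:best=r
    return best.x,best.fun
E
python3 - <<'E'
from fit import *
# initial: box top corners in top image
c4=[(325+213/5,170+185/5),(325+565/5,170+38/5),(325+655/5,170+250/5),(325+312/5,170+400/5)]
P=np.array([back('top',u,.062) for u in c4]);print(P.round(3)); p0=[*P.mean(0)[:2],.4]
e={'top':rect(.105,.17,.062,'flbr'),'scene':rect(.105,.17,.062,'flbr')+rect(.121,.186,0,'b')}
for cams in (['top'],['scene'],['top','scene']):
    x,f=fit(p0,e,cams);print('charger',cams,x.round(4),round(f,1))
    pr=x
    ch=x
print('post',(rz(ch[2])@[0,.042,0]+[*ch[:2],0]).round(4))
c4=[(130+60/5,165+95/5),(130+740/5,165+50/5),(130+765/5,165+480/5),(130+70/5,165+535/5)]
P=np.array([back('top',u,.022) for u in c4]);print(P.round(3)); p0=[*P.mean(0)[:2],.03]
e={'top':rect(.19,.30,.022,'flbr'),'scene':rect(.19,.30,.022,'flbr')}
for cams in (['top'],['scene'],['top','scene']):
    x,f=fit(p0,e,cams);print('tray',cams,x.round(4),round(f,1))
tr=x
for n,z in(('jar_c',.068),('roll_c',.052),('bottle_c',.1),('torch_c',.138)):
    for c in('top','scene'):
        r=d[c,n][0 if n!='torch_c' or c=='top' else 1]['mask'];ys,xs=np.nonzero(r)
        print(n,c,xs.mean().round(1),ys.mean().round(1),back(c,(xs.mean(),ys.mean()),{'jar_c':.045,'roll_c':.035,'bottle_c':.1,'torch_c':.1}[n]).round(3))
for c in('top','scene'):
    im=d[c].copy()[:,:,::-1].copy();im=cv2.resize(im,None,fx=1,fy=1)
    big=cv2.resize(im,None,fx=4,fy=4,interpolation=2)
    def dr(p,L,col):
        for a,b in L:
            uv=proj(c,np.array([a,b])@rz(p[2]).T+[p[0],p[1],0]);uv=np.int32((uv+.5)*4)
            cv2.line(big,uv[0].tolist(),uv[1].tolist(),col,1)
    dr(ch,rect(.105,.17,.062,'flbr'),(0,255,0));dr(ch,rect(.121,.186,0,'flbr'),(0,0,255))
    dr(ch,[(np.array([0,.042,.118]),np.array([0,.042,.226]))],(0,255,255))
    dr(tr,rect(.19,.3,.022,'flbr'),(0,255,0))
    if c=='top': cv2.imwrite('pics/f1.png',big[660:1040,540:1900][:, :760]);cv2.imwrite('pics/f2.png',big[660:1060,1400:1900])
    else: cv2.imwrite('pics/f3.png',big[600:1080,720:1120]);cv2.imwrite('pics/f4.png',big[660:1080,1330:1960])
np.save('poses.npy',[ch,tr])
E
```

```text
[[ 0.577 -0.128  0.062]
 [ 0.64  -0.287  0.062]
 [ 0.544 -0.322  0.062]
 [ 0.481 -0.169  0.062]]
charger ['top'] [ 0.5614 -0.2264  0.3848] -216.7
charger ['scene'] [ 0.5585 -0.2263  0.4248] -271.6
charger ['top', 'scene'] [ 0.5611 -0.2266  0.3875] -481.2
post [ 0.5453 -0.1878  0.    ]
[[0.644 0.39  0.022]
 [0.66  0.073 0.022]
 [0.461 0.063 0.022]
 [0.441 0.379 0.022]]
tray ['top'] [0.5445 0.2181 0.0548] -219.9
tray ['scene'] [0.5693 0.2163 0.04  ] -233.5
tray ['top', 'scene'] [0.5539 0.2178 0.0538] -416.5
jar_c top 252.9 199.4 [0.6   0.129 0.045]
jar_c scene 370.5 234.6 [0.603 0.127 0.045]
roll_c top 208.2 247.7 [0.493 0.231 0.035]
roll_c scene 404.6 202.7 [0.497 0.231 0.035]
bottle_c top 309.2 161.4 [ 0.674 -0.     0.1  ]
bottle_c scene 206.8 214.2 [ 0.573 -0.266  0.1  ]
torch_c top 434.5 202.7 [ 0.579 -0.267  0.1  ]
torch_c scene 206.7 213.9 [ 0.572 -0.267  0.1  ]
```

View pics/f2.png

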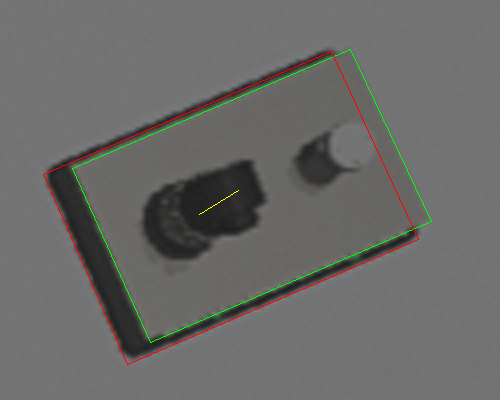

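View pics/f3.png

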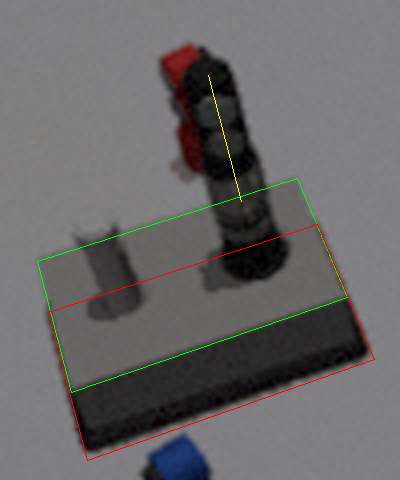

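View pics/f1.png

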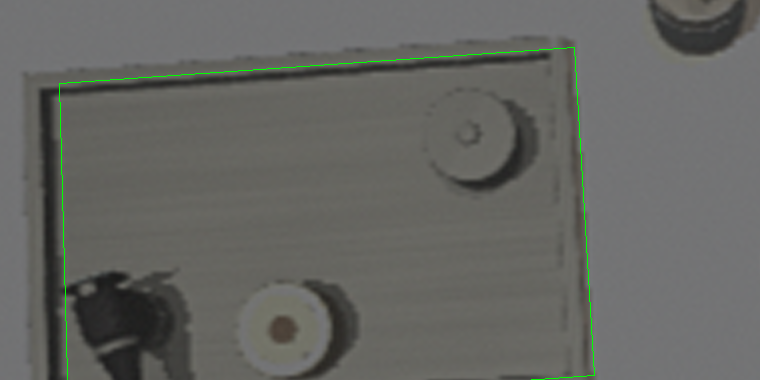

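View pics/f4.png

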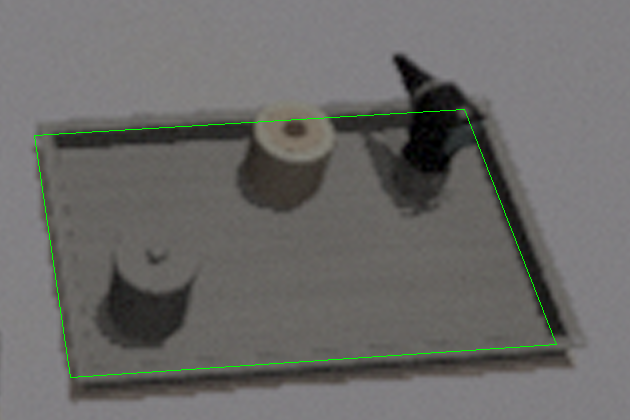

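Call:
arm_command(
  steps="10 -20 20 0.03; 30 -60 45 0.1; 55 -110 60 0.17; 80 -160 60 0.24; 107 -210 60 0.3; 133 -262 60 0.36; 160 -315 60 0.42; 187 -368 60 0.48; 214 -420 60 0.54; 240 -472 60 0.6; 267 -525 60 0.66; 294 -578 60 0.69; 320 -630 60 0.69; 346 -680 60 0.69; 364 -715 60 0.69; 375 -737 60 0.69; 375 -737 60 0.69",
  fingers=1,
)

```text
clock: 3.12
tcp_pos: [0.5452, -0.1892, 0.2905]
orientation: [-0.0, 0.558, 0.83, -0.0]
wrist_force: [0.7, -0.7, -0.3]
finger_gap: 0.0856
```

```bash
cat >> h.py <<'E'
def crop(c,X,f,w=160,h=120):
    im=read_camera(c);u,v=np.int32(proj(c,X)[0]);x=min(max(u-w//2,0),640-w);y=min(max(v-h//2,0),400-h)
    p=np.uint8(255*(im[y:y+h,x:x+w,::-1]/255.)**.6);k=800//w
    cv2.imwrite('pics/'+f,cv2.resize(p,None,fx=k,fy=k,interpolation=2));print(c,'crop origin',x,y,'k',k)
def st():
    s=get_state();q=s['orientation'];R=None
    w,a,b,c=q;tx=np.array([1-2*(b*b+c*c),2*(a*b+w*c),2*(a*c-w*b)])
    print('t',round(s['clock'],2),'tcp',s['tcp_pos'].round(4),'yaw',round(np.arctan2(tx[1],tx[0]),4),'tilt',tx[2].round(4),'F',s['wrist_force'].round(1),'M',s['ft_torque'].round(2),'gap',round(s['finger_gap'],4),'j',s['joint_pos'].round(2))
E
python3 - <<'E'
from h import *
st()
crop('scene',[.545,-.188,.22],'a1.png');crop('top',[.545,-.188,.22],'a2.png')
E
```

```text
t 3.12 tcp [ 0.5452 -0.1892  0.2905] yaw 1.9587 tilt 0.0008 F [ 0.7 -0.7 -0.3] M [0.01 0.01 0.02] gap 0.0856 j [-0.47  0.31  0.19  1.45  0.   -0.86]
scene crop origin 151 110 k 5
top crop origin 328 152 k 5
```

View pics/a1.png

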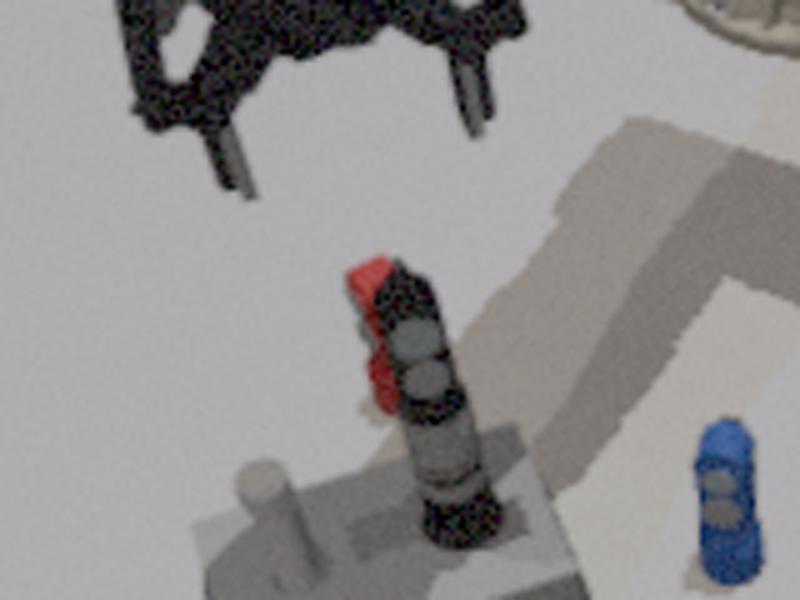

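View pics/a2.png

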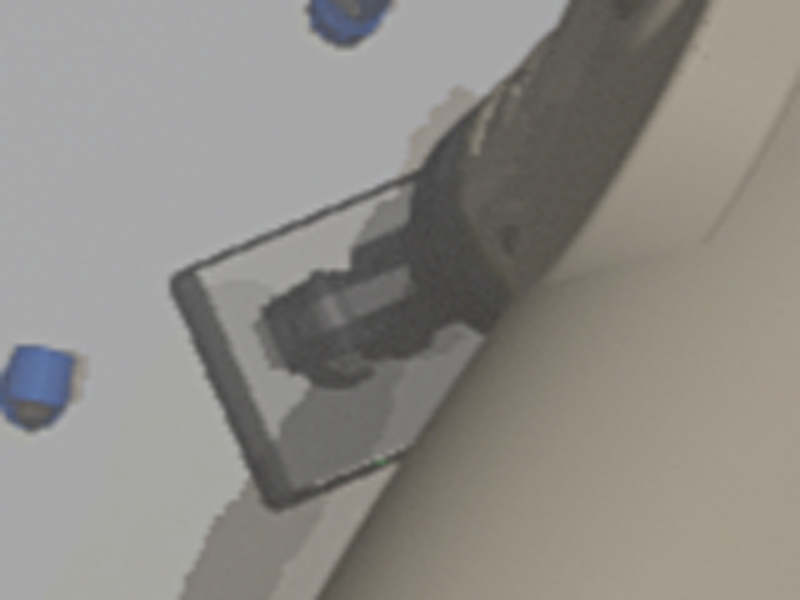

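Call:
arm_command(
  steps="0 0 -30 0; 0 1 -70 0; 0 1 -105 0; 0 1 -120 0; 0 1 -126 0; 0 1 -126 0; 0 1 -126 0",
)

```text
clock: 4.1
tcp_pos: [0.5453, -0.1866, 0.1665]
orientation: [0.001, 0.557, 0.831, 0.0]
wrist_force: [0.1, 0.1, 0.3]
finger_gap: 0.0856
```

```bash
python3 - <<'E'
from h import *
st()
crop('scene',[.545,-.188,.18],'b1.png')
E
```

```text
t 4.1 tcp [ 0.5453 -0.1866  0.1665] yaw 1.9608 tilt -0.0008 F [0.1 0.1 0.3] M [-0.01 -0.04  0.02] gap 0.0856 j [-0.47  0.34 -0.08  1.15  0.   -0.86]
scene crop origin 155 122 k 5
```

View pics/b1.png

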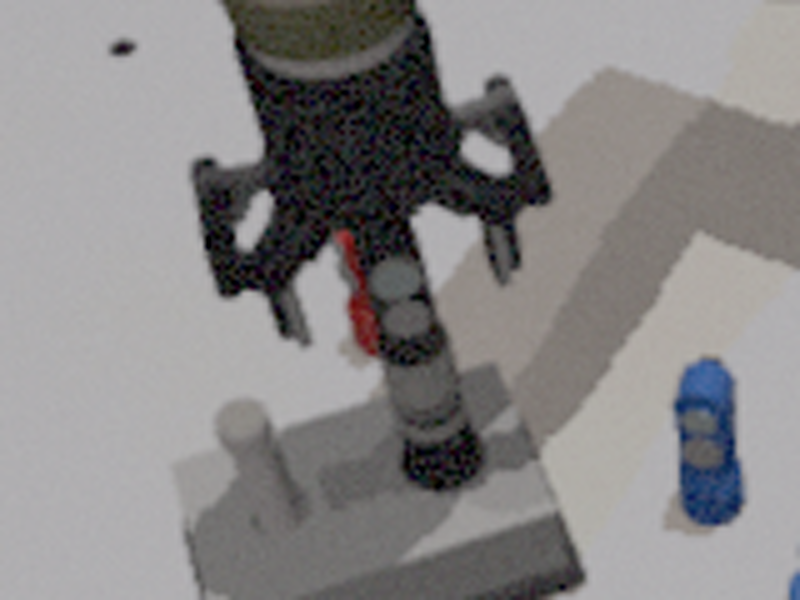

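Call:
arm_command(
  steps="0 0 0 0; 0 0 0 0; 0 0 0 0; 0 0 0 0; 0 0 0 0; 0 0 0 0; 0 0 0 0; 0 0 0 0",
  fingers=-1,
  newtons=20,
)

```text
clock: 5.15
tcp_pos: [0.5453, -0.1867, 0.1666]
orientation: [0.001, 0.557, 0.831, 0.0]
wrist_force: [-1.0, -0.0, 1.7]
finger_gap: 0.0284
```

```bash
python3 - <<'E'
from h import *
st()
crop('scene',[.545,-.188,.18],'b2.png')
E
```

```text
t 5.15 tcp [ 0.5453 -0.1867  0.1666] yaw 1.9608 tilt -0.0009 F [-1.  -0.   1.7] M [-0.06  0.08  0.05] gap 0.0284 j [-0.47  0.34 -0.08  1.15  0.   -0.86]
scene crop origin 155 122 k 5
```

View pics/b2.png

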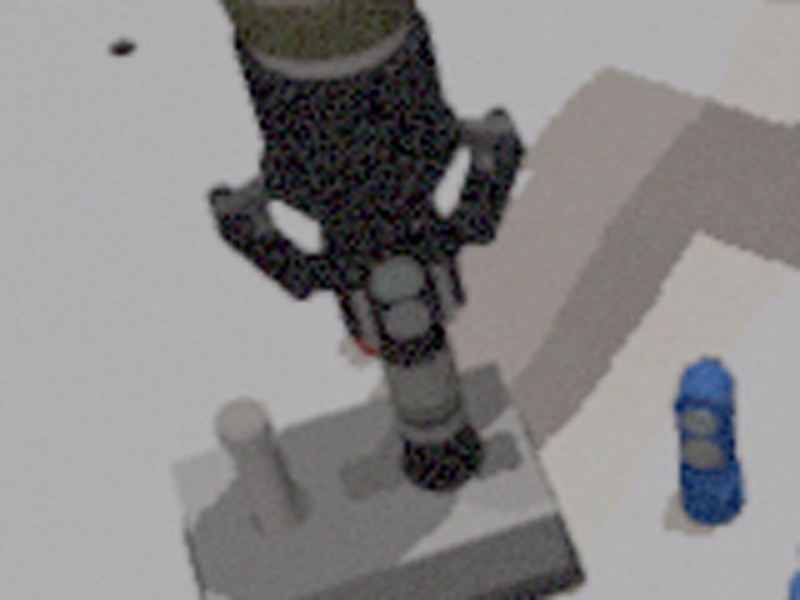

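Call:
arm_command(
  steps="0 0 0 0; 0 0 0 0; 0 0 -1 0; 0 0 -2 0; 0 0 -3 0; 0 0 -4 0; 0 0 -5 0; 0 0 -5 0; 0 0 -5 0",
  fingers=-1,
  newtons=60,
)

```text
clock: 6.32
tcp_pos: [0.5453, -0.1866, 0.1622]
orientation: [0.001, 0.557, 0.831, 0.0]
wrist_force: [-1.4, 0.7, 7.0]
finger_gap: 0.028
```

```bash
python3 - <<'E'
from h import *
st()
E
```

```text
t 6.33 tcp [ 0.5453 -0.1866  0.1622] yaw 1.9608 tilt -0.0013 F [-1.4  0.7  7. ] M [0.18 0.53 0.03] gap 0.028 j [-0.47  0.34 -0.08  1.14  0.   -0.86]
```

Call:
arm_command(
  steps="0 0 -1 0; 0 0 -1.5 0; 0 0 -1.5 0; 0 0 -1.5 0",
)

```text
clock: 6.82
tcp_pos: [0.5453, -0.1866, 0.1616]
orientation: [0.001, 0.557, 0.831, 0.0]
wrist_force: [-2.7, -0.1, 9.8]
finger_gap: 0.028
```

```bash
python3 - <<'E'
from h import *
st()
E
```

```text
t 6.83 tcp [ 0.5453 -0.1866  0.1616] yaw 1.9608 tilt -0.0019 F [-2.7 -0.1  9.8] M [ 0.26  0.64 -0.01] gap 0.028 j [-0.47  0.34 -0.09  1.14  0.   -0.86]
```

Call:
arm_command(
  steps="0 0 -1 0; 0 0 -2 0; 0 0 -2 0; 0 0 -2 0",
)

```text
clock: 7.32
tcp_pos: [0.5454, -0.1867, 0.1616]
orientation: [0.002, 0.557, 0.831, 0.0]
wrist_force: [-4.5, 2.3, 14.1]
finger_gap: 0.0279
```

```bash
python3 - <<'E'
from h import *
st()
E
```

```text
t 7.33 tcp [ 0.5454 -0.1867  0.1616] yaw 1.9609 tilt -0.0032 F [-4.5  2.3 14.1] M [0.49 1.14 0.01] gap 0.0279 j [-0.47  0.34 -0.09  1.14  0.   -0.86]
```

Call:
arm_command(
  steps="0 0 -1.5 0.1; 0 0 -1.5 0.25; 0 0 -1.5 0.4",
)

```text
clock: 7.7
tcp_pos: [0.5463, -0.1866, 0.1617]
orientation: [0.004, 0.378, 0.926, 0.001]
wrist_force: [-0.8, 2.0, 11.3]
finger_gap: 0.0282
```

```bash
python3 - <<'E'
from h import *
st()
E
```

```text
t 7.7 tcp [ 0.5463 -0.1866  0.1617] yaw 2.366 tilt -0.0056 F [-0.8  2.  11.3] M [ 0.48  0.4  -0.08] gap 0.0282 j [-0.47  0.34 -0.09  1.14  0.   -1.26]
```

Call:
arm_command(
  steps="0 0 -1.5 0.13; 0 0 -1.5 0.28; 0 0 -1.5 0.43; 0 0 -1.5 0.58; 0 0 -1.5 0.73; 0 0 -1.5 0.88; 0 0 -1.5 1.0; 0 0 -1.5 1.1; 0 0 -1.5 1.16; 0 0 -1.5 1.18; 0 0 -1.5 1.18",
)

```text
clock: 9.07
tcp_pos: [0.5461, -0.1862, 0.1617]
orientation: [0.003, -0.201, 0.98, 0.003]
wrist_force: [-4.4, 2.5, 13.0]
finger_gap: 0.0278
```

```bash
python3 - <<'E'
from h import *
st()
crop('scene',[.545,-.188,.18],'b3.png')
E
```

```text
t 9.07 tcp [ 0.5461 -0.1862  0.1617] yaw -2.737 tilt -0.0062 F [-4.4  2.5 13. ] M [ 0.52  1.06 -0.01] gap 0.0278 j [-0.47  0.34 -0.08  1.14  0.01 -2.45]
scene crop origin 155 122 k 5
```

View pics/b3.png

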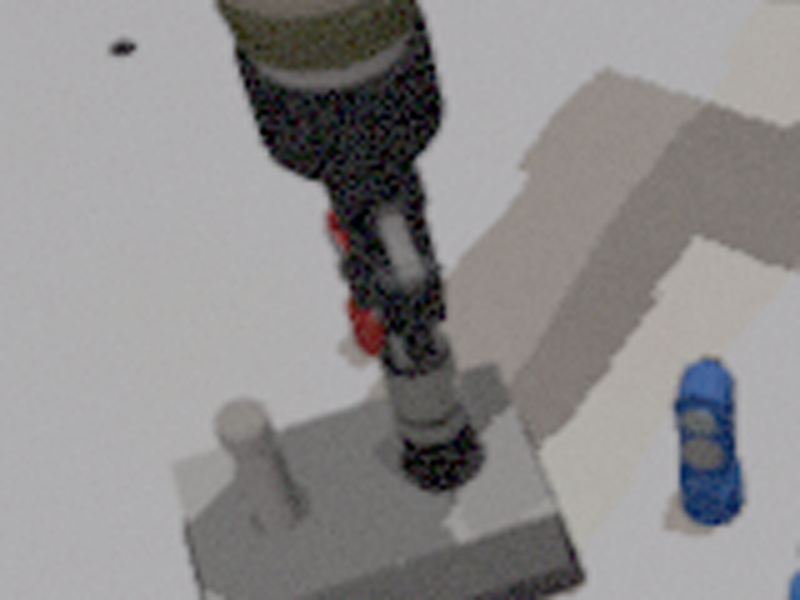

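Call:
arm_command(
  steps="0 0 2 0; 0 0 4 0; 0 0 6 0; 0 0 8 0; 0 0 9 0; 0 0 10 0",
)

```text
clock: 9.88
tcp_pos: [0.5458, -0.1861, 0.1711]
orientation: [0.002, -0.201, 0.98, 0.003]
wrist_force: [-1.3, -0.2, -1.6]
finger_gap: 0.0278
```

```bash
python3 - <<'E'
from h import *
st()
E
```

```text
t 9.88 tcp [ 0.5458 -0.1861  0.1711] yaw -2.7372 tilt -0.0054 F [-1.3 -0.2 -1.6] M [0.02 0.28 0.01] gap 0.0278 j [-0.47  0.34 -0.07  1.17  0.01 -2.45]
```

Call:
arm_command(
  steps="0 0 8 0; 0 0 20 0; 0 0 40 0; 0 0 65 0; 0 0 80 0; 3 20 80 0; 7 55 80 0; 12 100 80 0; 18 150 80 0; 24 200 80 0; 30 250 80 0; 36 300 80 0; 42 350 80 0; 46 395 80 0; 49 425 80 0; 49 436 80 0; 49 436 80 0; 49 436 80 0",
)

```text
clock: 12.12
tcp_pos: [0.5946, 0.249, 0.251]
orientation: [0.002, -0.2, 0.98, 0.003]
wrist_force: [0.3, -0.2, -1.0]
finger_gap: 0.0276
```

```bash
python3 - <<'E'
from h import *
st()
crop('scene',[.595,.25,.15],'c1.png');crop('top',[.56,.21,.1],'c2.png')
snap('top','c3.png')
for n in ('oto','roll_c','jar_c'):
  for r in trace('top',n)[:2]: print(n,r['score'],r['box'])
E
```

```text
t 12.12 tcp [0.5946 0.249  0.251 ] yaw -2.7381 tilt -0.0048 F [ 0.3 -0.2 -1. ] M [ 0.04  0.03 -0.05] gap 0.0276 j [ 0.27  0.45  0.29  1.41  0.01 -1.7 ]
scene crop origin 349 144 k 5
top crop origin 131 155 k 5
oto 0.7 [151.5, 234.3, 29.6, 34.0]
roll_c 0.57 [193.1, 233.9, 30.6, 26.0]
jar_c 0.65 [240.0, 187.5, 25.4, 23.7]
```

View pics/c1.png

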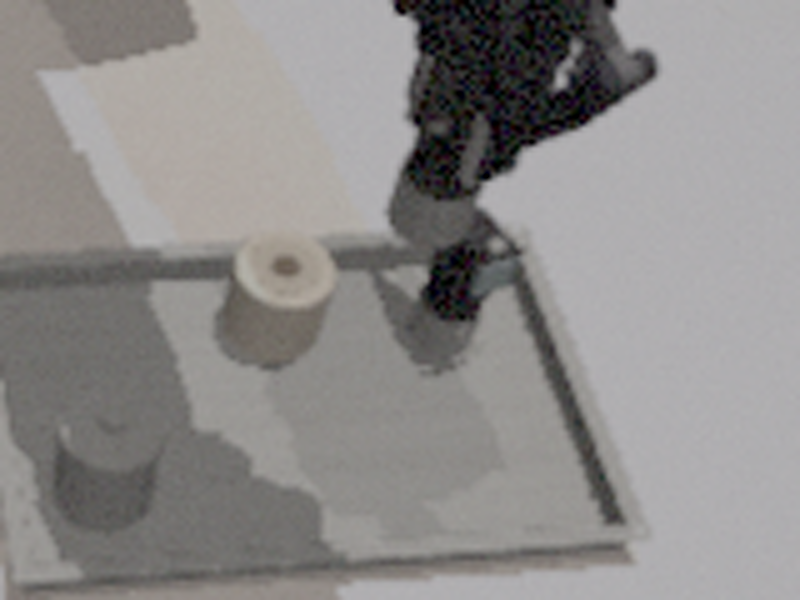

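View pics/c3.png

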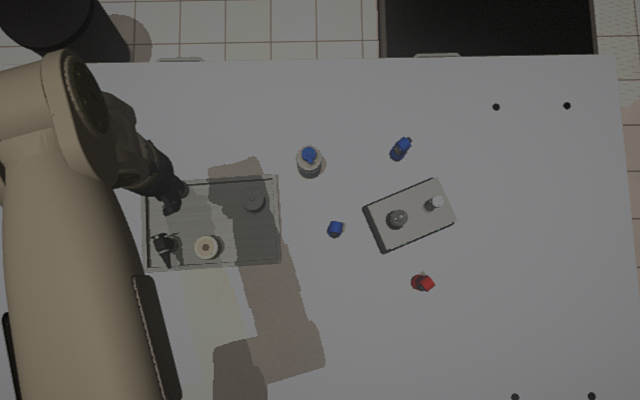

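Call:
arm_command(
  steps="0 0 -30 0; 0 0 -75 0; 0 0 -120 0; 0 0 -160 0; 0 0 -185 0; 0 0 -195 0; 0 0 -199 0; 0 0 -201 0; 0 0 -201 0",
)

```text
clock: 13.55
tcp_pos: [0.5957, 0.2494, 0.0514]
orientation: [0.003, -0.2, 0.98, 0.003]
wrist_force: [0.5, -0.4, -0.4]
finger_gap: 0.0279
```

```bash
python3 - <<'E'
from h import *
st()
crop('scene',[.595,.25,.05],'c4.png')
E
```

```text
t 13.55 tcp [0.5957 0.2494 0.0514] yaw -2.7383 tilt -0.0075 F [ 0.5 -0.4 -0.4] M [-0.02 -0.05  0.02] gap 0.0279 j [ 0.27  0.54 -0.06  0.97  0.01 -1.7 ]
scene crop origin 339 169 k 5
```

View pics/c4.png

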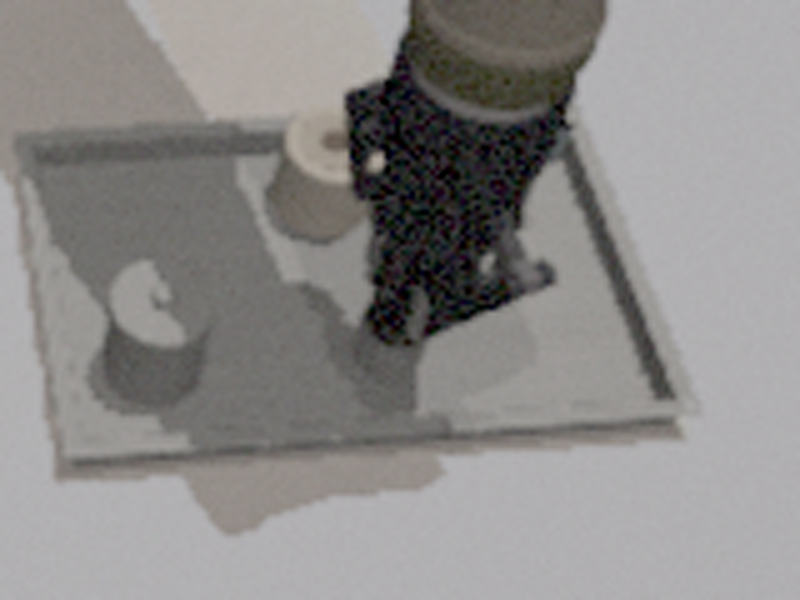

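Call:
arm_command(
  steps="0 0 -2 0; 0 0 -4 0; 0 0 -5.5 0; 0 0 -6.5 0; 0 0 -6.5 0",
)

```text
clock: 14.22
tcp_pos: [0.5957, 0.2494, 0.0457]
orientation: [0.003, -0.2, 0.98, 0.003]
wrist_force: [-1.2, -0.2, 5.0]
finger_gap: 0.0277
```

```bash
python3 - <<'E'
from h import *
st()
E
```

```text
t 14.22 tcp [0.5957 0.2494 0.0457] yaw -2.7383 tilt -0.0078 F [-1.2 -0.2  5. ] M [-0.2   0.51 -0.  ] gap 0.0277 j [ 0.27  0.55 -0.06  0.95  0.01 -1.7 ]
```

Call:
arm_command(
  steps="0 0 0 0; 0 0 0 0; 0 0 0 0; 0 0 0 0; 0 0 0 0",
  fingers=0.3,
)

```text
clock: 14.85
tcp_pos: [0.5957, 0.2493, 0.0456]
orientation: [0.003, -0.2, 0.98, 0.003]
wrist_force: [0.4, -0.6, -0.1]
finger_gap: 0.0554
```

Call:
arm_command(
  steps="0 0 5 0; 0 0 20 0; 0 0 60 0; 0 0 110 0; 0 0 150 0; -10 -20 160 0; -40 -60 160 0; -80 -110 160 0; -120 -165 160 0; -140 -200 160 0; -140 -200 160 0",
)

```text
clock: 16.23
tcp_pos: [0.4529, 0.047, 0.2056]
orientation: [0.003, -0.198, 0.98, 0.003]
wrist_force: [-0.5, 0.9, -0.1]
finger_gap: 0.0556
```

```bash
python3 - <<'E'
from h import *
import pickle
st()
d={}
for c in('top','scene'):
    d[c]=snap(c,'e_'+c+'.png')
    for n in('oto','oph'):
        d[c,n]=trace(c,n); print(c,n,[(round(x['score'],2),x['box']) for x in d[c,n]])
pickle.dump(d,open('d2.pkl','wb'))
for c,(x,y) in {'top':(130,165),'scene':(330,150)}.items():
    p=np.uint8(255*(d[c][y:y+115,x:x+160,::-1]/255.)**.6)
    cv2.imwrite('pics/ec_%s.png'%c,cv2.resize(p,None,fx=5,fy=5,interpolation=2))
E
```

```text
t 16.23 tcp [0.4529 0.047  0.2056] yaw -2.7428 tilt -0.0063 F [-0.5  0.9 -0.1] M [ 0.04 -0.05 -0.07] gap 0.0556 j [-0.08  0.09 -0.3   1.18  0.01 -2.05]
top oto [(0.92, [150.4, 231.4, 28.3, 37.1])]
top oph [(0.81, [414.2, 274.5, 21.5, 16.6]), (0.76, [393.8, 141.7, 17.3, 19.6]), (0.74, [327.0, 217.8, 14.3, 23.8]), (0.7, [190.2, 188.2, 24.6, 20.0])]
scene oto [(0.76, [429.8, 179.8, 24.3, 33.8]), (0.55, [413.1, 214.2, 14.4, 33.4]), (0.49, [197.6, 201.9, 17.9, 24.0])]
scene oph [(0.92, [291.1, 194.9, 14.9, 29.9]), (0.7, [219.4, 161.3, 17.2, 29.8]), (0.69, [406.5, 210.8, 27.2, 36.3]), (0.59, [213.0, 256.3, 26.5, 36.7]), (0.38, [343.8, 189.5, 136.4, 76.6])]
```

View pics/ec_top.png

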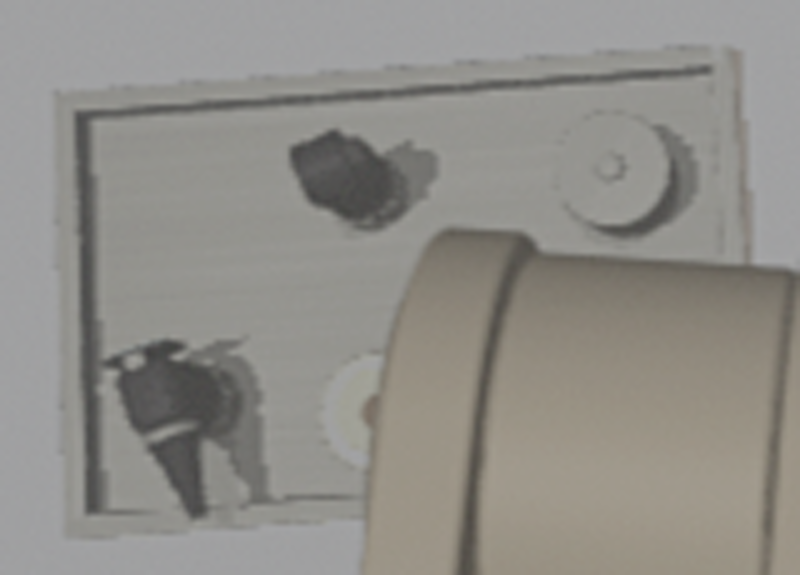

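View pics/ec_scene.png

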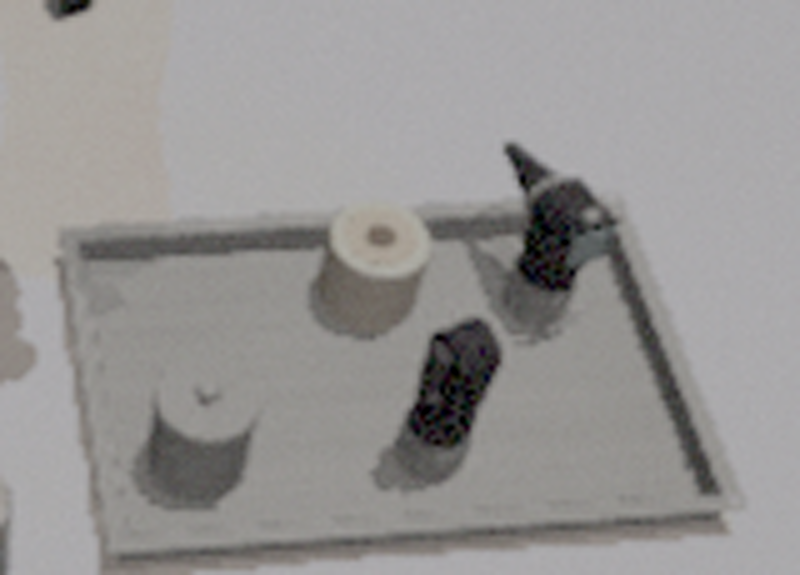

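```bash
cat > otofit.py <<'E'
from h import *
from scipy.optimize import minimize
th=np.linspace(0,2*np.pi,24,endpoint=False)
def cyl(r,z0,z1): return np.array([[r*np.cos(t),r*np.sin(t),z] for z in(z0,z1) for t in th])
def box(x0,x1,y,z0,z1): return np.array([[x,s*y,z] for x in(x0,x1) for s in(-1,1) for z in(z0,z1)])
def cone(x0,r0,x1,r1,zc): return np.array([[x,r*np.cos(t),zc+r*np.sin(t)] for x,r in((x0,r0),(x1,r1)) for t in th])
PARTS=[cyl(.0175,0,.030),cyl(.012,.03,.036),box(-.015,.015,.013,.036,.088),cone(.015,.0125,.056,.0035,.070),box(-.021,-.019,.015,.055,.085)]
S=4
def render(c,p,parts=PARTS,z0=.002):
    m=np.zeros((400*S,640*S),np.uint8);R=rz(p[2])
    for P in parts:
        uv=(proj(c,P@R.T+[p[0],p[1],z0])+.5)*S
        cv2.fillConvexPoly(m,cv2.convexHull(np.int32(uv)),1)
    return m
E
python3 - <<'E'
from otofit import *
import pickle
d=pickle.load(open('d2.pkl','rb'))
M={c:cv2.resize(np.uint8(d[c,'oto'][0]['mask']),None,fx=S,fy=S,interpolation=0) for c in('top','scene')}
def crops(c,m):
    return m[225*S:275*S,140*S:195*S] if c=='top' else m[170*S:225*S,415*S:470*S]
def cost(p,cams):
    s=0
    for c in cams:
        a=crops(c,render(c,p));b=crops(c,M[c]);s+=1-(a&b).sum()/(a|b).sum()
    return s
for cams in(['top'],['scene'],['top','scene']):
    best=None
    for a in(-3.0,-2.8,-2.6):
        p0=np.array([.495,.31,a])
        r=minimize(cost,p0,args=(cams,),method='Nelder-Mead',options=dict(initial_simplex=p0+np.array([[0,0,0],[.01,0,0],[0,.01,0],[0,0,.15]])))
        if best is None or r.fun<best.fun:best=r
    print(cams,best.x.round(4),best.fun)
p=best.x;np.save('oto.npy',p)
print('tip from top click',back('top',(169.6,267.6),.072),'scene',back('scene',(432,179),.072),'model tip',p[:2]+.056*np.array([np.cos(p[2]),np.sin(p[2])]))
for c,(x,y) in {'top':(140,225),'scene':(415,170)}.items():
    im=d[c][y:y+50,x:x+55,::-1];im=cv2.resize(np.uint8(255*(im/255.)**.6),None,fx=10,fy=10,interpolation=2)
    cs,_=cv2.findContours(cv2.resize(render(c,p)[y*S:(y+50)*S,x*S:(x+55)*S],None,fx=2.5,fy=2.5,interpolation=0),0,2)
    cv2.drawContours(im,cs,-1,(0,255,0),1)
    cs,_=cv2.findContours(cv2.resize(M[c][y*S:(y+50)*S,x*S:(x+55)*S],None,fx=2.5,fy=2.5,interpolation=0),0,2)
    cv2.drawContours(im,cs,-1,(0,0,255),1)
    cv2.imwrite('pics/o_%s.png'%c,im)
E
```

```text
['top'] [ 0.5034  0.3249 -2.8153] 0.18484710178000918
['scene'] [ 0.4989  0.3239 -2.8529] 0.12123343885566884
['top', 'scene'] [ 0.502   0.3237 -2.85  ] 0.33418847605111546
tip from top click [0.45001173 0.30647403 0.072     ] scene [0.44700046 0.30643682 0.072     ] model tip [0.44836484 0.3075576 ]
```

View pics/o_top.png

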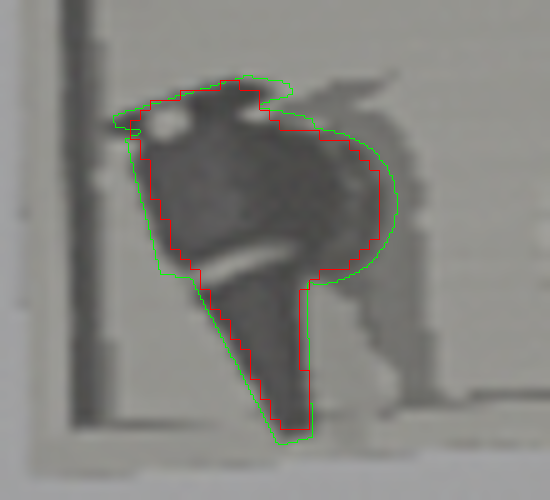

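View pics/o_scene.png

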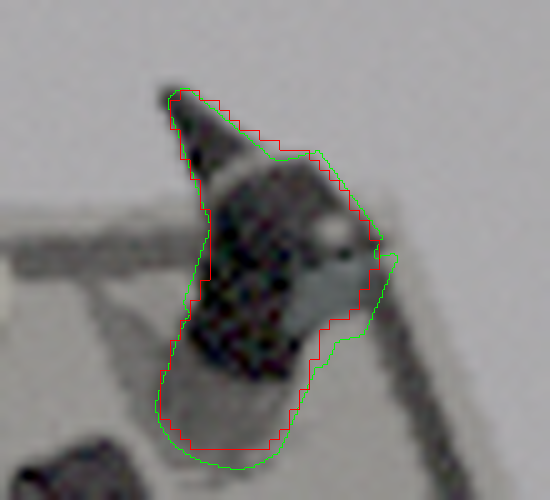

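Call:
arm_command(
  steps="3 15 0 -0.1; 8 45 0 -0.26; 14 80 0 -0.42; 20 115 0 -0.58; 26 150 0 -0.74; 32 185 0 -0.9; 38 215 0 -1.06; 43 245 0 -1.22; 47 265 0 -1.38; 49 277 0 -1.53; 49 277 0 -1.63; 49 277 0 -1.668; 49 277 -20 -1.668; 49 277 -50 -1.668; 49 277 -65 -1.668; 49 277 -65 -1.668; 49 277 -65 -1.668",
)

```text
clock: 18.65
tcp_pos: [0.5056, 0.3275, 0.1413]
orientation: [0.005, 0.59, 0.807, 0.0]
wrist_force: [-0.2, -0.0, 1.0]
finger_gap: 0.0554
```

```bash
python3 - <<'E'
from h import *
st()
crop('scene',[.5,.32,.1],'g1.png',120,100);crop('top',[.5,.32,.1],'g2.png',120,100)
E
```

```text
t 18.65 tcp [0.5056 0.3275 0.1413] yaw 1.8786 tilt -0.0075 F [-0.2 -0.   1. ] M [0.01 0.01 0.02] gap 0.0554 j [ 0.45  0.4  -0.05  1.11 -0.01  0.14]
scene crop origin 384 136 k 6
top crop origin 99 193 k 6
```

View pics/g1.png

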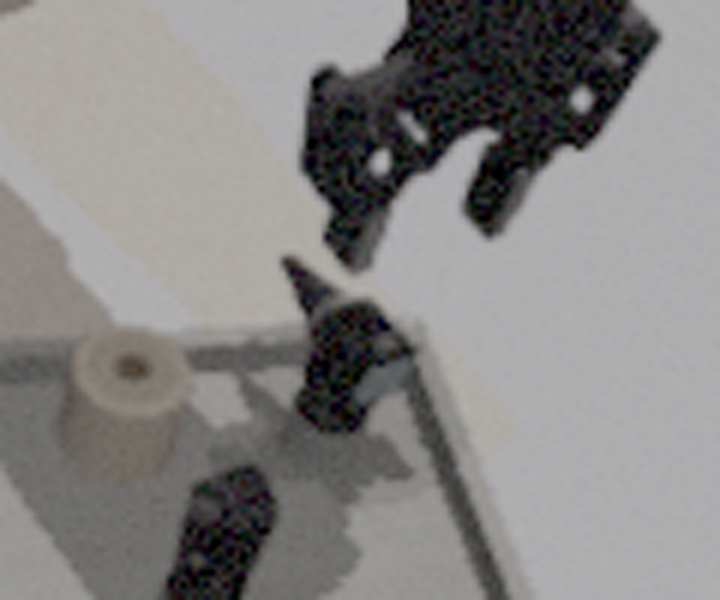

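View pics/g2.png

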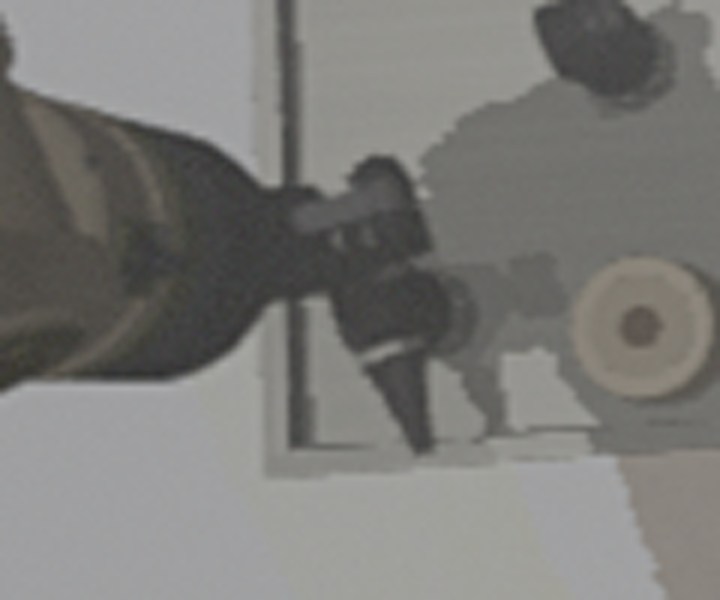

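Call:
arm_command(
  steps="-2 -2 -10 0; -4 -3.5 -30 -0.007; -4 -3.5 -60 -0.007; -4 -3.5 -85 -0.007; -4 -3.5 -95 -0.007; -4 -3.5 -95 -0.007; -4 -3.5 -95 -0.007",
)

```text
clock: 19.62
tcp_pos: [0.5027, 0.3243, 0.0478]
orientation: [0.006, 0.593, 0.805, 0.002]
wrist_force: [0.6, 0.0, -0.2]
finger_gap: 0.0559
```

```bash
python3 - <<'E'
from h import *
st()
crop('scene',[.5,.32,.06],'g3.png',120,100);crop('top',[.5,.32,.06],'g4.png',120,100)
E
```

```text
t 19.62 tcp [0.5027 0.3243 0.0478] yaw 1.8713 tilt -0.007 F [ 0.6  0.  -0.2] M [-0.03 -0.01  0.04] gap 0.0559 j [ 0.44  0.47 -0.2   0.9  -0.01  0.14]
scene crop origin 380 146 k 6
top crop origin 105 194 k 6
```

View pics/g3.png

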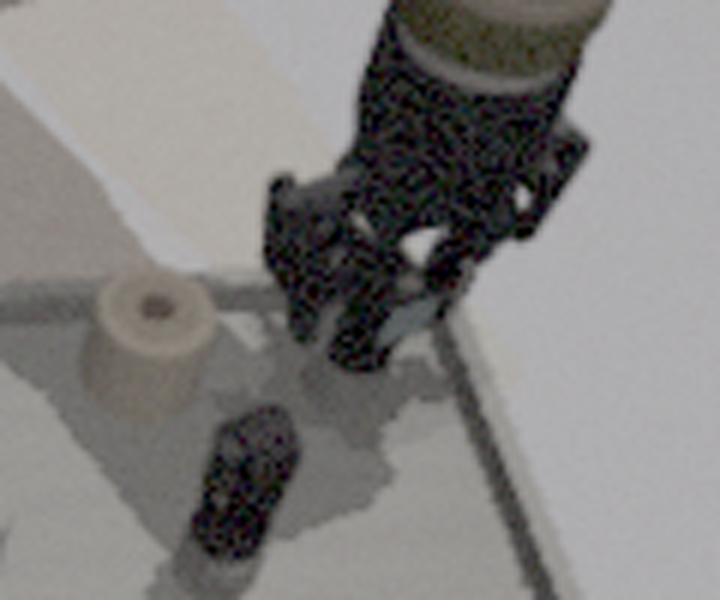

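Call:
arm_command(
  steps="0 0 -1.5 0; 0 0 -1.5 0; 0 0 -1.5 0; 0 0 -1.5 0; 0 0 -1.5 0; 0 0 -1.5 0; 0 0 -1.5 0",
  fingers=-1,
  newtons=20,
)

```text
clock: 20.6
tcp_pos: [0.5031, 0.3246, 0.047]
orientation: [0.006, 0.593, 0.805, 0.002]
wrist_force: [-0.6, -0.3, 5.2]
finger_gap: 0.0254
```

Call:
arm_command(
  steps="0 0 0 0; 0 0 0 0; 0 0 0 0",
  fingers=-1,
  newtons=60,
)

```text
clock: 20.98
tcp_pos: [0.5032, 0.3246, 0.0471]
orientation: [0.006, 0.593, 0.805, 0.002]
wrist_force: [-0.6, -0.2, 4.4]
finger_gap: 0.0253
```

```bash
python3 - <<'E'
from h import *
st()
E
```

```text
t 20.98 tcp [0.5032 0.3246 0.0471] yaw 1.8713 tilt -0.0068 F [-0.6 -0.2  4.4] M [-0.01  0.22  0.01] gap 0.0253 j [ 0.44  0.47 -0.2   0.9  -0.01  0.14]
```

```bash
python3 - <<'E'
from otofit import *
import pickle
d=pickle.load(open('d2.pkl','rb'))
# oph model
body=np.vstack([box(-.011,.011,.014,.036,.092),box(-.011,.011,.008,.1,.103)])
OP=[cyl(.0175,0,.030),cyl(.012,.03,.036),body,box(-.020,-.01,.010,.075,.095)]
M={}
M['top']=d['top','oph'][3]['mask'];M['scene']=d['scene','oph'][2]['mask']
M={c:cv2.resize(np.uint8(m),None,fx=S,fy=S,interpolation=0) for c,m in M.items()}
def cost(p,cams):
    s=0
    for c in cams:
        a=render(c,p,OP);b=M[c]
        sl=(slice(170*S,220*S),slice(175*S,225*S)) if c=='top' else (slice(200*S,260*S),slice(395*S,445*S))
        a=a[sl];b=b[sl];s+=1-(a&b).sum()/(a|b).sum()
    return s
for cams in(['top'],['scene'],['top','scene']):
    p0=np.array([.5957,.2494,1.975])
    f=lambda q:cost([q[0],q[1],1.975],cams)
    r=minimize(f,p0[:2],method='Nelder-Mead',options=dict(initial_simplex=p0[:2]+np.array([[0,0],[.008,0],[0,.008]])))
    print(cams,r.x.round(4),r.fun)
E
```

```text
['top'] [0.5993 0.2493] 0.07016360263113508
['scene'] [0.5949 0.248 ] 0.08802685565087653
['top', 'scene'] [0.5977 0.248 ] 0.23139244503302536
```

Call:
arm_command(
  steps="0 0 3 0; 0 0 15 0; 0 0 45 0; 0 0 90 0; 0 0 140 0; 0 0 185 0; 0 0 203 0; 0 0 203 0; 0 0 203 0",
)

```text
clock: 22.1
tcp_pos: [0.5026, 0.3243, 0.249]
orientation: [0.005, 0.593, 0.805, 0.001]
wrist_force: [0.1, 0.5, -1.8]
finger_gap: 0.0256
```

```bash
python3 - <<'E'
from h import *
st()
crop('scene',[.5,.32,.24],'i1.png',120,100);crop('top',[.5,.32,.24],'i2.png',120,100)
E
```

```text
t 22.1 tcp [0.5026 0.3243 0.249 ] yaw 1.8714 tilt -0.007 F [ 0.1  0.5 -1.8] M [-0.    0.03  0.03] gap 0.0256 j [ 0.44  0.35  0.14  1.35 -0.01  0.14]
scene crop origin 400 95 k 6
top crop origin 75 190 k 6
```

View pics/i1.png

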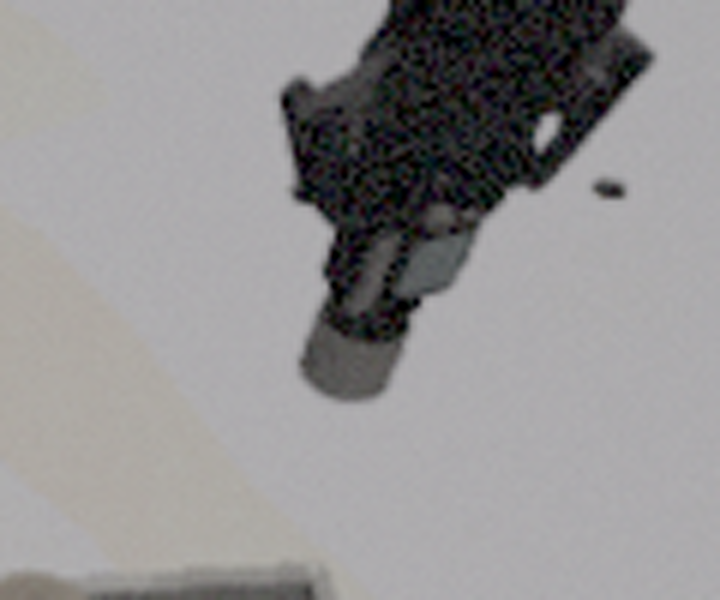

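View pics/i2.png

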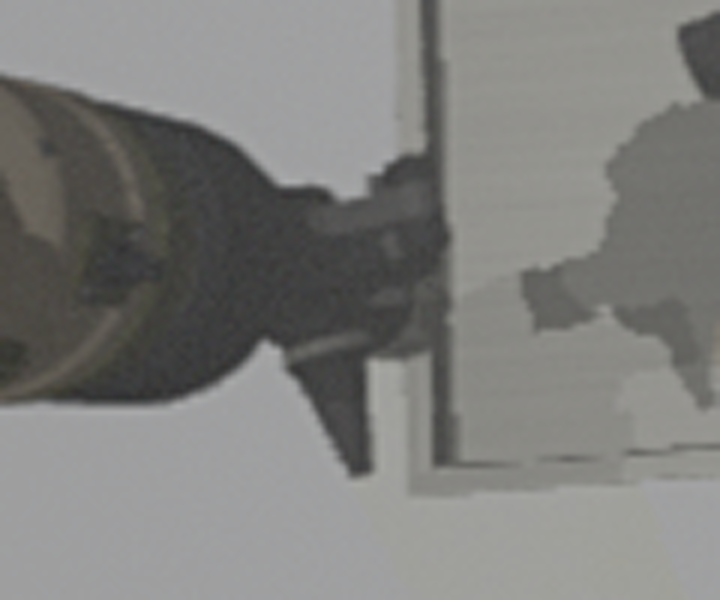

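Call:
arm_command(
  steps="2 -20 0 -0.05; 5 -60 0 -0.15; 9 -110 0 -0.28; 13 -160 0 -0.42; 18 -210 0 -0.56; 22 -260 0 -0.7; 26 -310 0 -0.84; 31 -360 0 -0.98; 35 -410 0 -1.12; 39 -455 0 -1.26; 42 -490 0 -1.38; 44 -509 0 -1.46; 44 -513 0 -1.48; 44 -513 0 -1.48; 44 -513 0 -1.48; 44 -513 0 -1.48",
)

```text
clock: 24.2
tcp_pos: [0.5463, -0.1879, 0.2486]
orientation: [0.004, 0.981, 0.195, -0.003]
wrist_force: [-0.6, 0.3, -1.5]
finger_gap: 0.0254
```

```bash
python3 - <<'E'
from h import *
st()
crop('scene',[.545,-.188,.18],'k1.png',100,75)
E
```

```text
t 24.2 tcp [ 0.5463 -0.1879  0.2486] yaw 0.3929 tilt -0.0071 F [-0.6  0.3 -1.5] M [-0.07 -0.01  0.04] gap 0.0254 j [-0.46  0.31  0.09  1.35 -0.01  0.71]
scene crop origin 185 145 k 8
```

View pics/k1.png

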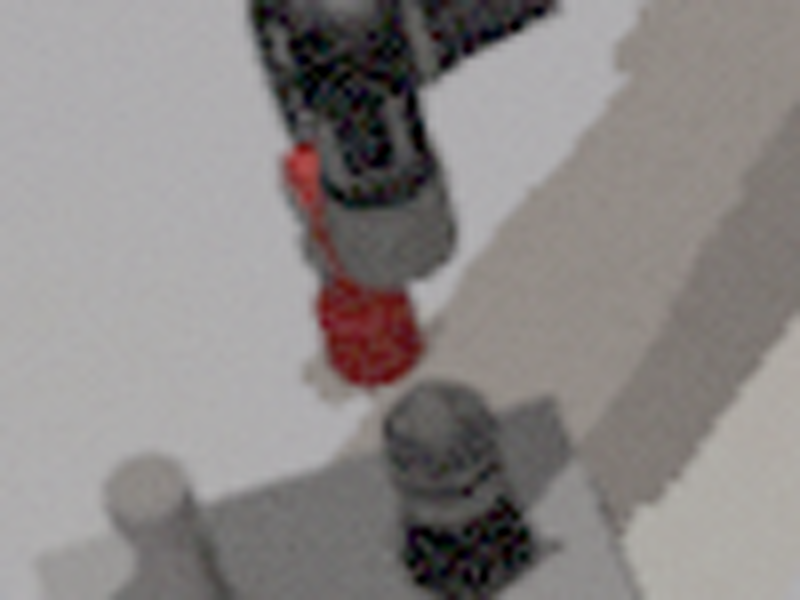

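Call:
arm_command(
  steps="0 -0.5 -20 0; 0 -0.5 -40 0; 0 -0.5 -49 0; 0 -0.5 -51 0; 0 -0.5 -51 0; 0 -0.5 -51 0",
)

```text
clock: 25.0
tcp_pos: [0.5468, -0.1887, 0.1984]
orientation: [0.005, 0.981, 0.195, -0.002]
wrist_force: [0.8, 0.0, -0.9]
finger_gap: 0.0256
```

```bash
python3 - <<'E'
from h import *
st()
crop('scene',[.545,-.188,.15],'k2.png',80,60);crop('top',[.545,-.188,.15],'k3.png',80,60)
# expected projections
for c in('scene','top'):
    print(c,'post axis z=.118',proj(c,[.5457,-.1863,.118]),'+-r',proj(c,[[.5457,-.1863-.017,.122],[.5457,-.1863+.017,.122]]))
E
```

```text
t 25.0 tcp [ 0.5468 -0.1887  0.1984] yaw 0.3928 tilt -0.0061 F [ 0.8  0.  -0.9] M [ 0.03  0.02 -0.01] gap 0.0256 j [-0.47  0.33 -0.01  1.23 -0.01  0.71]
scene crop origin 197 161 k 10
top crop origin 362 186 k 10
scene post axis z=.118 [[240.44915755 199.94830358]] +-r [[233.03782008 199.0151542 ]
 [247.30195054 198.75768294]]
top post axis z=.118 [[398.64789378 217.8492515 ]] +-r [[407.11324223 217.5207116 ]
 [390.82913434 217.78807947]]
```

View pics/k2.png

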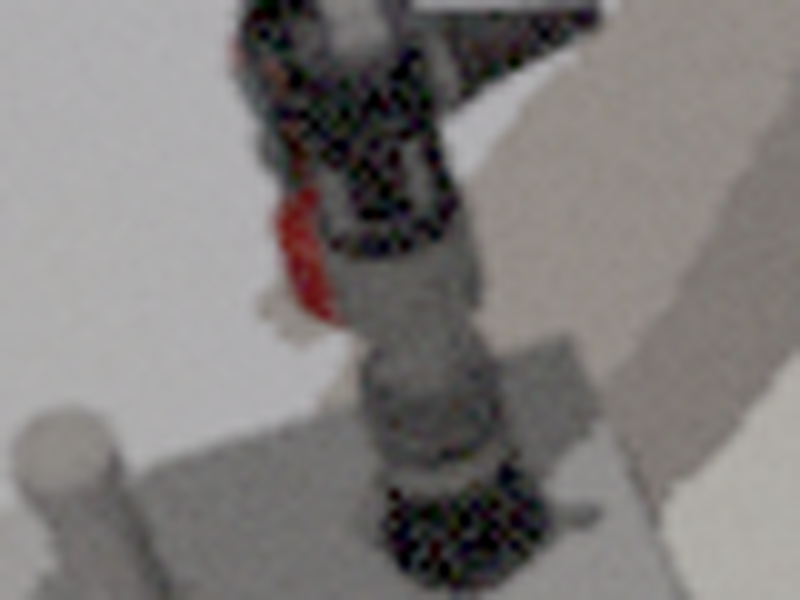

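View pics/k3.png

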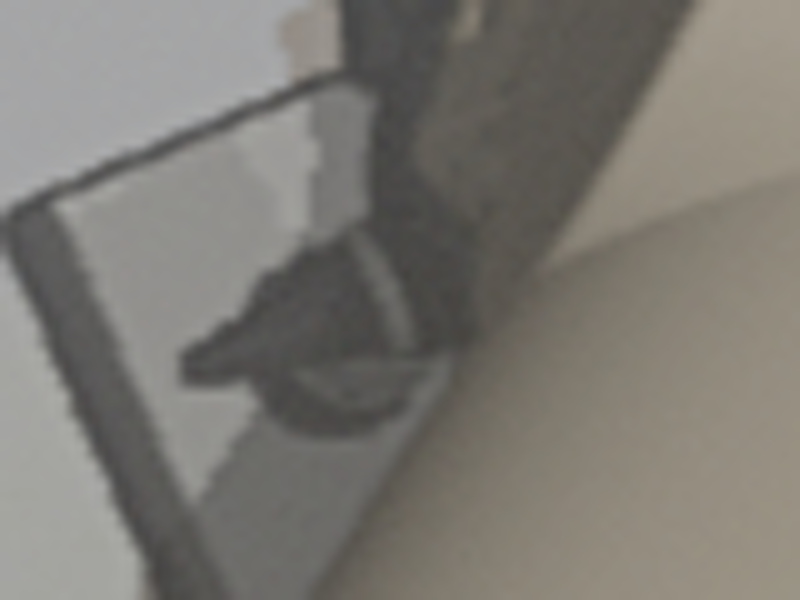

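Call:
arm_command(
  steps="0 0 -4 0; 0 0 -8 0; 0 0 -12 0; 0 0 -15 0; 0 0 -17 0; 0 0 -18 0; 0 0 -18 0",
)

```text
clock: 25.98
tcp_pos: [0.5467, -0.1887, 0.1802]
orientation: [0.005, 0.981, 0.195, -0.002]
wrist_force: [-0.5, -0.5, -0.7]
finger_gap: 0.0253
```

```bash
python3 - <<'E'
from h import *
st()
for c in ['scene']: print(proj(c,[[.5457,-.1863,z] for z in (.118,.13,.155,.17,.185)]))
E
```

```text
t 25.98 tcp [ 0.5467 -0.1887  0.1802] yaw 0.3927 tilt -0.0063 F [-0.5 -0.5 -0.7] M [-0.02 -0.02  0.04] gap 0.0253 j [-0.47  0.34 -0.05  1.19 -0.01  0.71]
[[240.44915755 199.94830358]
 [239.61023055 196.74023388]
 [237.80453939 189.83524321]
 [236.68177667 185.54178137]
 [235.52800886 181.12975562]]
```

Call:
arm_command(
  steps="0 0 -2 0; 0 0 -4 0; 0 0 -6 0; 0 0 -8 0; 0 0 -8 0",
)

```text
clock: 26.6
tcp_pos: [0.5466, -0.1891, 0.172]
orientation: [0.005, 0.981, 0.195, -0.003]
wrist_force: [-1.0, -3.0, -3.0]
finger_gap: 0.0259
```

```bash
python3 - <<'E'
from h import *
st()
E
```

```text
t 26.6 tcp [ 0.5466 -0.1891  0.172 ] yaw 0.3924 tilt -0.0069 F [-1. -3. -3.] M [-0.57  0.07  0.06] gap 0.0259 j [-0.47  0.34 -0.06  1.17 -0.01  0.71]
```

Call:
arm_command(
  steps="0.2 -0.6 0 0; 0.4 -1 -2 0; 0.4 -1 -4 0; 0.4 -1 -5 0; 0.4 -1 -5 0",
)

```text
clock: 27.22
tcp_pos: [0.5472, -0.1898, 0.1674]
orientation: [0.005, 0.981, 0.195, -0.002]
wrist_force: [-0.1, 1.6, 3.0]
finger_gap: 0.0252
```

```bash
python3 - <<'E'
from h import *
st()
E
```

```text
t 27.23 tcp [ 0.5472 -0.1898  0.1674] yaw 0.3926 tilt -0.0062 F [-0.1  1.6  3. ] M [ 0.32  0.14 -0.01] gap 0.0252 j [-0.47  0.34 -0.07  1.16 -0.01  0.71]
```

Call:
arm_command(
  steps="0 0.2 -1.5 0; 0 0.2 -3 0; 0 0.2 -4.5 0; 0 0.2 -5.5 0; 0 0.2 -5.5 0; 0 0.2 -5.5 0",
)

```text
clock: 27.98
tcp_pos: [0.5472, -0.1898, 0.1631]
orientation: [0.006, 0.981, 0.195, -0.002]
wrist_force: [-2.7, 0.6, 9.5]
finger_gap: 0.0252
```

```bash
python3 - <<'E'
from h import *
st()
crop('scene',[.545,-.188,.15],'l1.png',80,60)
E
```

```text
t 27.98 tcp [ 0.5472 -0.1898  0.1631] yaw 0.3925 tilt -0.0058 F [-2.7  0.6  9.5] M [0.3  0.74 0.06] gap 0.0252 j [-0.47  0.35 -0.08  1.14 -0.01  0.71]
scene crop origin 197 161 k 10
```

View pics/l1.png

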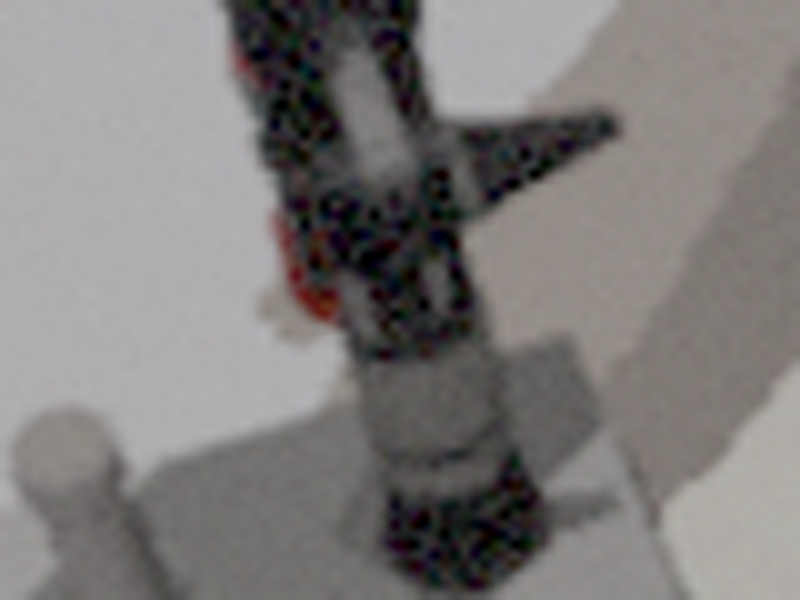

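Call:
arm_command(
  steps="0 0 -1.5 0; -0.5 -0.1 -2 -0.13; -0.95 -0.27 -2 -0.26; -1.45 -0.28 -2 -0.39; -1.94 -0.28 -2 -0.52; -1.94 -0.28 -2 -0.52",
)

```text
clock: 28.78
tcp_pos: [0.5459, -0.191, 0.1631]
orientation: [0.006, 0.998, -0.064, -0.002]
wrist_force: [-2.5, 0.3, 12.7]
finger_gap: 0.0255
```

```bash
python3 - <<'E'
from h import *
st()
E
```

```text
t 28.77 tcp [ 0.5459 -0.191   0.1631] yaw -0.129 tilt -0.003 F [-2.5  0.3 12.7] M [ 0.04  0.75 -0.06] gap 0.0255 j [-0.47  0.35 -0.07  1.15 -0.01  1.23]
```

Call:
arm_command(
  steps="-0.8 0.5 -1.7 -0.13; -1.5 1 -1.7 -0.26; -2 1.4 -1.7 -0.39; -2.4 1.7 -1.7 -0.52; -2.8 2 -1.7 -0.65; -3.1 2.3 -1.7 -0.78; -3.4 2.7 -1.7 -0.91; -3.6 3 -1.7 -1; -3.7 3.2 -1.7 -1.05; -3.7 3.2 -1.7 -1.05",
)

```text
clock: 30.02
tcp_pos: [0.5425, -0.1887, 0.1631]
orientation: [0.005, 0.831, -0.556, -0.003]
wrist_force: [-4.4, -0.5, 11.5]
finger_gap: 0.0257
```

```bash
python3 - <<'E'
from h import *
st()
crop('scene',[.545,-.188,.15],'l2.png',80,60)
E
```

```text
t 30.02 tcp [ 0.5425 -0.1887  0.1631] yaw -1.1799 tilt -0.0003 F [-4.4 -0.5 11.5] M [-0.03  0.88 -0.06] gap 0.0257 j [-0.47  0.35 -0.08  1.16 -0.01  2.28]
scene crop origin 197 161 k 10
```

View pics/l2.png

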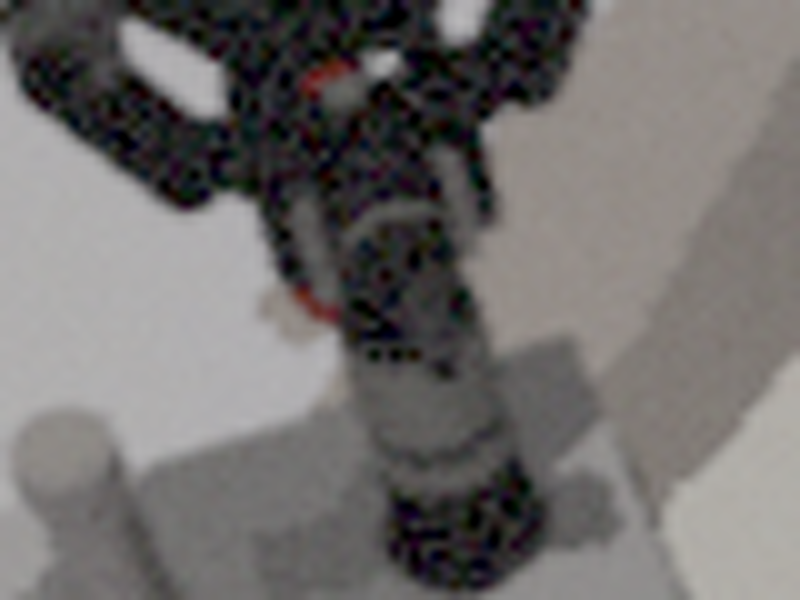

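Call:
arm_command(
  steps="0 0 1.5 0; 0 0 3 0; 0 0 4.5 0; 0 0 5.5 0; 0 0 6 0; 0 0 6 0",
)

```text
clock: 30.82
tcp_pos: [0.5424, -0.1887, 0.1683]
orientation: [0.005, 0.831, -0.556, -0.004]
wrist_force: [1.1, -0.8, -3.5]
finger_gap: 0.0255
```

```bash
python3 - <<'E'
from h import *
st()
E
```

```text
t 30.82 tcp [ 0.5424 -0.1887  0.1683] yaw -1.1797 tilt -0.0009 F [ 1.1 -0.8 -3.5] M [-0.17 -0.13 -0.02] gap 0.0255 j [-0.47  0.34 -0.07  1.17 -0.01  2.28]
```

Call:
arm_command(
  steps="0 0 -0.3 0; 0 0 -0.3 0; 0 0 -0.3 0",
  newtons=20,
)

```text
clock: 31.2
tcp_pos: [0.5424, -0.1887, 0.1681]
orientation: [0.005, 0.831, -0.556, -0.004]
wrist_force: [-0.6, -0.0, 2.0]
finger_gap: 0.0252
```

Call:
arm_command(
  steps="0 0 0 0; 0 0 0 0; 0 0 0 0; 0 0 0 0; 0 0 0 0; 0 0 0 0",
  fingers=0.4,
)

```text
clock: 31.95
tcp_pos: [0.5424, -0.1887, 0.1681]
orientation: [0.005, 0.831, -0.556, -0.004]
wrist_force: [0.2, -0.2, 0.4]
finger_gap: 0.0595
```

Call:
arm_command(
  steps="0 0 5 0; 0 0 15 0; 0 0 35 0; 0 0 65 0; 0 0 100 0; 0 0 130 0; -20 20 140 0; -60 60 140 0; -90 110 140 0; -100 160 140 0; -100 210 140 0; -100 260 140 0; -100 300 140 0; -100 300 140 0; -100 300 140 0",
)

```text
clock: 33.83
tcp_pos: [0.4424, 0.1112, 0.3087]
orientation: [0.005, 0.831, -0.556, -0.003]
wrist_force: [-0.1, -1.2, 0.8]
finger_gap: 0.0592
```

```bash
python3 - <<'E'
from h import *
st()
crop('scene',[.545,-.188,.14],'m1.png',120,90);crop('top',[.545,-.188,.14],'m2.png',120,90);snap('scene','m3.png');snap('top','m4.png')
E
```

```text
t 33.83 tcp [0.4424 0.1112 0.3087] yaw -1.179 tilt -0.0001 F [-0.1 -1.2  0.8] M [-0.03 -0.05  0.02] gap 0.0592 j [ 0.07  0.08 -0.06  1.45 -0.    2.82]
scene crop origin 178 148 k 6
top crop origin 341 172 k 6
```

View pics/m1.png

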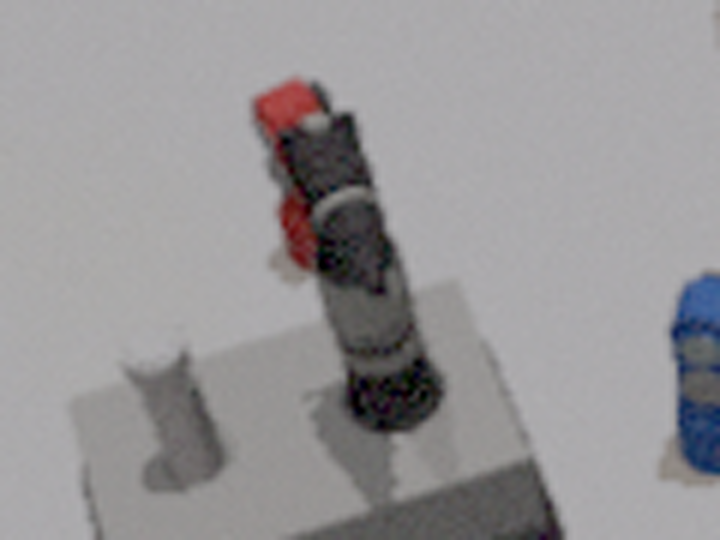

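View pics/m2.png

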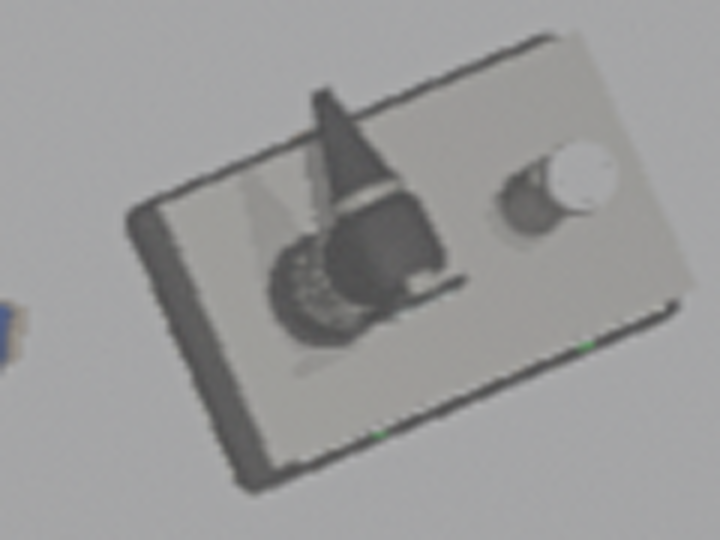

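View pics/m3.png

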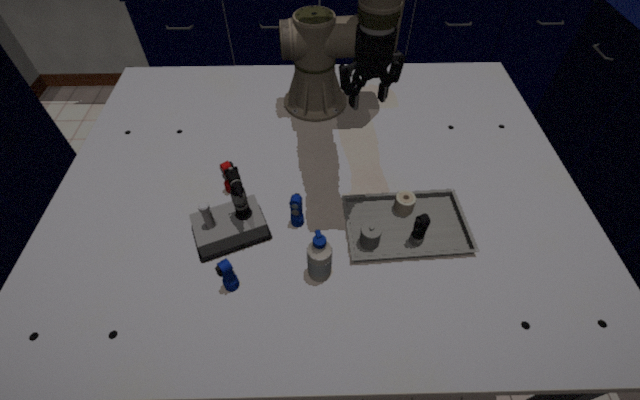

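View pics/m4.png

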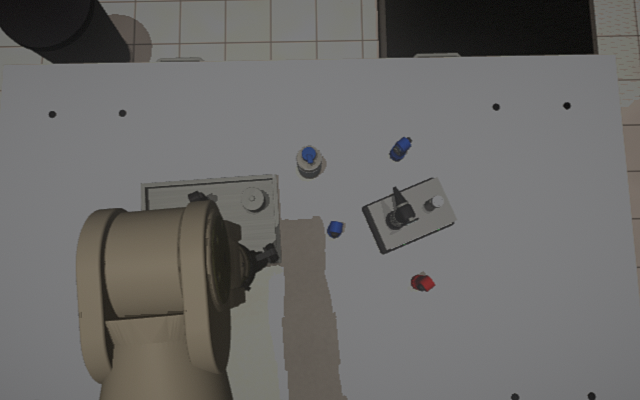

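```bash
python3 - <<'E'
from h import *
print(hand_in())
E
```

```text
the job is handed in; nothing more can be done
None
```

The heads are swapped: the ophthalmoscope head stands upright in the tray and the otoscope head is locked on the battery handle. I handed in at about 34 s of the 69 s allowed; the hand-in gives no verdict.

- **Ophthalmoscope head:** I pressed it 5 mm to the stop and turned it about 91° anticlockwise. It lifted off with no more pull than its own weight. I lowered it onto the tray floor beside the bandage roll until a light 5 N contact, then released it. It was still standing in the last scene picture.
- **Otoscope head:** I slid it over the post and lugs, where side forces stayed under about 3 N. I pressed it to the stop and turned it 90° clockwise with about 12 N down.
- **Lock check:** it rose 5.2 mm to rest and held against a light upward pull of a few newtons. In the last top picture its cone points along the charger's x axis to within about 3°.
- **Bystanders and forces:** the torch, jar, bottle, roll and look-alikes looked unmoved in the last pictures, though in the top picture the arm hid part of the tray. The highest wrist force I read was about 15 N, and the gripper was clear of everything at hand-in.
- **Disagreement:** the two cameras differed by about 4 mm on where the otoscope head stood. I estimated it sat about 2.5 mm off the gripper's centre, but it turned out to be nearer 4 mm. I corrected that from the contact forces while lowering it onto the post.

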